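# Square a heat sink up to the drilling fence

### The job

Push the heavy finned heat sink across the bench with the fingertips, a little at one end of its finned back and then at the other, walking it round until its flat face looks straight at the steel fence, and go on until that face lies flush against the fence along its whole length, with neither end beyond the fence's ends. Get it roughly parallel before it touches: do not let a corner run into the fence while the block is still clearly askew. Do not lift or tip it, leave the tin, relay module, tape measure and breaker where they stand, and draw the hand away at the end.

Things in the scene. Friction and masses are not known exactly. Their poses are not given: they have to be found in the camera images.
- heat_sink: Loose bare aluminium heat sink, 84 (x) x 124 (y) x 40 (z) mm, 0.7 to 1 kg, flat on the bench. Origin: centre of its underside; z up. Its +x side is the plain flat mounting face (at x = +42 mm); its -x side is a comb of 13 upright fins (tips at x = -42 mm, gaps 5 mm, too narrow for a finger), the side to push on.
- face_left (a point): Point on the heat sink's flat face at the middle of its left (+y) upright edge: x = +42, y = +62, z = +20 mm in the heat sink's frame.
- face_right (a point): Point on the heat sink's flat face at the middle of its right (-y) upright edge: x = +42, y = -62, z = +20 mm in the heat sink's frame.
- fence: Fixed steel angle, 280 mm long, 40 mm high. Origin: bench height, middle of its flat front face (towards the robot). x points away from the robot, square into the fence; y along it to the left; front face is x = 0, y = -140 to +140 mm. The heat sink starts 135 to 175 mm in front (its centre), turned 0.55 to 1.0 rad anticlockwise from parallel: its left (+y) end is nearer to the robot.
- small_tin: Bystander: round tin with a green lid, diameter 64, height 34 mm, to the left in front of the fence. Origin: centre of its underside.
- relay_module: Bystander: white relay module with black terminals, 38 x 52 x 20 mm, to the left, nearer to the robot than the tin. Origin: centre of its underside.
- tape_measure: Bystander: yellow tape measure standing upright, 31 x 70 x 62 mm, to the right in front of the fence. Origin: centre of its underside.
- breaker: Bystander: grey circuit breaker, 34 x 72 x 64 mm, behind the fence. Origin: centre of its underside.
Not all that is in view belongs to the job. Of the things that look like the heat_sink, take the one that is farthest from the robot's base at the start.

How it is judged:
By the outcome, as a careful person would: the job done as asked, in the order asked, and still so for the second after the job is handed in, with the robot touching nothing.
It also fails if it takes over 64 s, if anything falls off the work surface, if the arm or the gripper's body presses on something with over 40 N, if the wrist force passes 120 N, or if a joint passes its speed limit or range.

### The arm

A 6-joint arm with a two-finger parallel gripper is mounted at the origin on a cart in front of the work surface, level with it; the furniture and walls round the work are solid. World frame = base frame: x ahead of the robot, y to its left, z up, the work surface at z = 0. Lengths are in m, angles in degrees, forces in N, time in s.
With the tool pointing down it reaches from about 0.3 to 0.875 m from the base axis. Payload 6.4 kg.
Tool frame: the origin (TCP) lies on the centre line of the jaws, within the pads' length; the fingertips stand 8 mm ahead of it and the grasp point (between the pads) lies 11 mm behind it; z points along the fingers, y is the line along which they close (so a half turn about z gives the same grasp; the last joint's range is limited). The gripper opens to 85 mm and grips with 20 to 120 N. Pads are 22 mm wide; open, the fingers measure 114 mm over their backs; the gripper's body (76 mm by 85 mm) begins 54 mm behind the grasp point. The pads swing forward as they close: fully open they stand 13 mm farther back than shut.
Start: joints at [59.456, 10.359, 92.074, -0, 77.567, -11.82], TCP at [0.185, 0.545, 0.218] pointing down, gripper open.
Joint ranges: [-171.53, 171.53], [-51.25, 118.39], [17.06, 147.69], [-65.23, 245.23], [0, 150.52], [-178.68, 178.68]. Speed limits (degrees/s): [147.25, 147.25, 172.46, 180, 180, 180].

### API

Orientations are given as [roll, pitch, yaw] about the fixed x, y, z axes, in that order (R = Rz(yaw) Ry(pitch) Rx(roll)).
In Python, from cell import robot, viewer gives the robot as it stands. The module is installed in compiled form; this text tells all that it offers.
- The arm moves only by the shell command python3 -m crank 'ROWS' [FORCE]. ROWS is JSON, a list of rows, each an object with "dp": the shift along the tool's x, y, z as a fraction of full scale, a list of three; "turn": the turn, a rotation vector about the tool's x, y, z as a fraction of full scale, a list of three; "gripper": the opening in per cent of the stroke, from 0 (shut) to 100 (fully open). A call has 1 to 20 rows; each row is the pose to reach, as a shift and turn from the pose commanded when the call began, along the tool's axes at that moment; what a row does not reach only later rows make up. Full scale, the value 1, is 0.25 m for a shift and 90 degrees for a turn. A row lasts 1/12 s, in which the tool goes at most 41.7 mm and 7.16 degrees, less where a joint would pass 70% of its speed; a pose out of reach is approached as far as the arm can. A call with a number of a shift or a turn outside -1 to 1 is refused whole. A call with a gripper value outside its range is refused whole. The fingers move at their own pace and stop on an object; FORCE is the grip in N (left out, the last holds). Time passes only in rows, so rows that repeat a pose let the fingers close. It gives the time, the measured TCP pose, the force, the opening and the grip force at its end, in the units of the state.
- robot.get_obs(): the state, without advancing time (a new reading comes with each control period).
- viewer.capture(name): name is "scene" or "top" or "wrist"; returns (picture, depth): 480x640x3 uint8, red, green, blue; 480x640 float32, m along the optical axis (not along the pixel's ray), 0 where there is no reading.
- viewer.calibration(name): a dict with "intrinsics" (3x3 intrinsics, pixels), "cam_to_world" (4x4, takes a point from camera to world coordinates). Camera axes: x right, y up, looking along -z (the intrinsics and any distortion apply to the point x, -y, -z); pixel columns grow to the right and rows downward; lengths in m; the calibration is good to about 2 mm. A picture is of the moment at which its call begins: read the wrist's pose just before it. calibration takes no time and is no camera call; for the wrist camera it gives the pose at the moment of the call.
- robot.job_done(): hands the job in; it is judged then, once.
Trained networks look in the newest picture that a camera, given by its name, has taken for a name from the list of things; names that differ only in an ending like _2 or _b are one class to them, and where a whole thing is asked for, a point or a joint stands for the part that bears it (a point fixed in the world has none). Each returns a list of dicts, best first, with "p" (0 to 1); they miss things now and then, are a little off and sometimes report something else, mostly with a low value. They report only what shows in the picture. A call takes as long as a camera call. They do not tell look-alikes from the thing itself.
- viewer.find_in(camera, label): "rect" ([left, top, right, bottom] as shares, 0 to 1, of the picture: columns of its width, rows of its height, round what is visible of it).
The state is a dict: "time_s": time; "q": joint angles; "joint_vel": joint speeds; "joint_efforts": joint torques, N m; "tcp_pos": TCP position; "tool_rot": TCP orientation; "ft_force": force on the tool from outside, world axes, zero at the start; "moment": the same for the moment, N m; "gripper_width": finger opening in m; "grasp_force": force on a finger pad.
Only numpy, scipy, OpenCV 4.12 (cv2) and the standard library are available. Lean on these libraries where they do the work, as an engineer would, in place of code of your own. Each camera call takes 0.05 s, during which the arm holds its last target. There are 200 camera calls.

## Working session

There is one attempt and no reset: what is moved stays moved. The work goes in short steps, Python scripts to look and compute and a shell command to move; the robot and the scene stay as the last step left them, time stands still between calls to the robot, and variables do not carry over. Pictures are saved under pics/ and viewed, at most 10 in all, crops included, and the job is handed in when it is done.

```bash
mkdir -p pics; cat > h.py <<'E'
import numpy as np, cv2
from cell import robot, viewer
def cloud(name):
    im,d=viewer.capture(name); c=viewer.calibration(name); K=np.array(c["intrinsics"]); T=np.array(c["cam_to_world"])
    v,u=np.mgrid[0:480,0:640]
    P=np.stack([(u-K[0,2])/K[0,0]*d,-(v-K[1,2])/K[1,1]*d,-d],-1)@T[:3,:3].T+T[:3,3]
    P[d==0]=np.nan
    return im,d,P
E
python3 - <<'E'
from h import *
for n in("scene","top"):
    im,d,P=cloud(n); cv2.imwrite(f"pics/{n}0.png",im[:,:,::-1]); np.save(f"pics/{n}0.npy",P)
    print(n,viewer.calibration(n))
    for l in("heat_sink","fence","small_tin","relay_module","tape_measure","breaker"):
        for r in viewer.find_in(n,l)[:3]:
            b=np.array(r["rect"])*[640,480,640,480]; u,v=int((b[0]+b[2])/2),int((b[1]+b[3])/2)
            print(l,round(r["p"],2),b.round(),P[v,u].round(3))
o=robot.get_obs();print(o)
E
```

```text
scene {'intrinsics': array([[469.86095253,   0.        , 313.90653231],
       [  0.        , 469.86095253, 238.42964326],
       [  0.        ,   0.        ,   1.        ]]), 'cam_to_world': array([[-0.68995038,  0.56094001, -0.45750933,  0.11149829],
       [-0.72362383, -0.51846295,  0.45559272,  0.41217559],
       [ 0.01835855,  0.64540102,  0.76362326,  0.85328778],
       [ 0.        ,  0.        ,  0.        ,  1.        ]])}
heat_sink 0.93 [314. 238. 359. 298.] [ 0.507 -0.051  0.039]
heat_sink 0.8 [399. 246. 466. 297.] [ 0.359 -0.196  0.041]
fence 0.81 [233. 192. 337. 262.] [ 0.676 -0.054  0.034]
small_tin 0.93 [229. 278. 260. 309.] [0.595 0.131 0.032]
relay_module 0.65 [260. 334. 287. 362.] [0.465 0.164 0.02 ]
tape_measure 0.93 [390. 196. 411. 228.] [ 0.514 -0.273  0.05 ]
breaker 0.96 [231. 206. 264. 237.] [0.748 0.002 0.034]
top {'intrinsics': array([[438.80056357,   0.        , 314.95808019],
       [  0.        , 438.80056357, 243.37542177],
       [  0.        ,   0.        ,   1.        ]]), 'cam_to_world': array([[ 0.02190249,  0.98985281, -0.14039834,  0.42152855],
 
[... 625 characters left out ...]
 0.756 -0.005  0.052]
{'time_s': 0.7, 'q': array([ 5.94559384e+01,  1.03564764e+01,  9.20743742e+01,  1.46958564e-03,
        7.75647185e+01, -1.18201123e+01]), 'joint_vel': array([ 0.03225567,  0.06261136, -0.06492624, -0.04020738,  0.02248196,
        0.00138925]), 'joint_efforts': array([ 3.79322864e-04, -4.44715905e+01, -3.51614785e+01, -1.96607784e-04,
        6.00895964e-04, -1.29663789e-06]), 'tcp_pos': array([0.18457227, 0.54460574, 0.21791353]), 'tool_rot': array([ 1.79995369e+02, -4.97086060e-04,  1.61275734e+02]), 'ft_force': array([0.70924071, 0.33040454, 0.42525229]), 'moment': array([0.01514982, 0.01008691, 0.00791822]), 'grasp_force': 0.0, 'gripper_width': 0.08563881193191668}
```

View pics/top0.png

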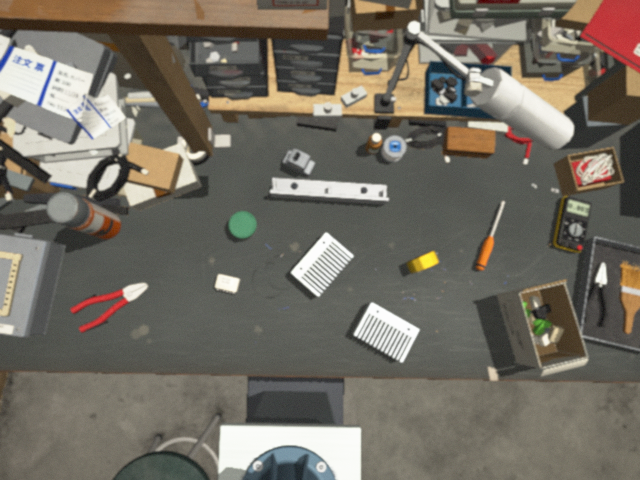

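The top view shows the target heat sink at about (320,264), its plain face up-left towards the fence at (330,190). The look-alike is at (385,332), the tin at (242,225), the relay at (228,283) and the tape at (423,261).

```bash
cat >> h.py <<'E'
def rect(P,x0,x1,y0,y1,z0=.03,z1=.05):
    m=(P[...,0]>x0)&(P[...,0]<x1)&(P[...,1]>y0)&(P[...,1]<y1)&(P[...,2]>z0)&(P[...,2]<z1)
    Q=P[m][:,:2]
    b=cv2.boxPoints(cv2.minAreaRect((Q*1000).astype(np.float32)))
    return len(Q),b
E
python3 - <<'E'
from h import *
for n in("top","scene"):
    P=np.load(f"pics/{n}0.npy")
    for k,a in dict(hs=(.42,.62,-.15,.05),fence=(.62,.73,-.25,.12,.034,.05),decoy=(.27,.45,-.3,-.1),tin=(.5,.7,.08,.2,.02,.05),relay=(.4,.55,.1,.22,.012,.03),tape=(.46,.6,-.35,-.22,.03,.08)).items():
        c,b=rect(P,*a);print(n,k,c,b.mean(0).round(),b.round().tolist())
E
```

```text
top hs 1384 [517. -60.] [[442.0, -53.0], [538.0, -132.0], [591.0, -68.0], [496.0, 12.0]]
top fence 453 [674. -43.] [[618.0, 117.0], [672.0, -213.0], [731.0, -203.0], [677.0, 127.0]]
top decoy 1572 [ 366. -209.] [[300.0, -244.0], [373.0, -284.0], [433.0, -174.0], [359.0, -134.0]]
top tin 606 [605. 128.] [[563.0, 143.0], [590.0, 86.0], [647.0, 112.0], [620.0, 170.0]]
top relay 320 [467. 159.] [[444.0, 139.0], [480.0, 131.0], [491.0, 180.0], [455.0, 188.0]]
top tape 371 [ 528. -297.] [[501.0, -273.0], [528.0, -334.0], [556.0, -321.0], [529.0, -261.0]]
scene hs 1854 [514. -62.] [[439.0, -54.0], [536.0, -135.0], [590.0, -70.0], [492.0, 11.0]]
scene fence 443 [672. -43.] [[618.0, 119.0], [668.0, -213.0], [726.0, -205.0], [676.0, 128.0]]
scene decoy 1844 [ 365. -211.] [[296.0, -247.0], [373.0, -287.0], [433.0, -175.0], [356.0, -134.0]]
scene tin 700 [602. 126.] [[558.0, 122.0], [606.0, 82.0], [646.0, 130.0], [598.0, 170.0]]
scene relay 453 [465. 158.] [[441.0, 137.0], [478.0, 129.0], [489.0, 178.0], [452.0, 187.0]]
scene tape 315 [ 523. -293.] [[498.0, -271.0], [520.0, -326.0], [548.0, -315.0], [526.0, -259.0]]
```

```bash
python3 - <<'E'
import cv2
a=cv2.imread("pics/top0.png")[140:380,200:460];cv2.imwrite("pics/c1.png",cv2.resize(a,None,fx=2.5,fy=2.5,interpolation=cv2.INTER_CUBIC))
E
```

```text
(no output)
```

View pics/c1.png

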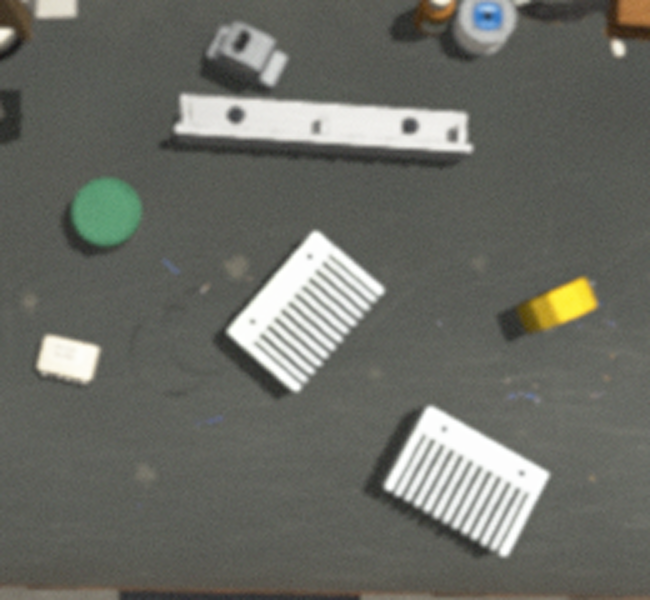

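The crop confirms the plain face is up-left and the fins are lower-right. I'll fit the fence's front edge.

```bash
python3 - <<'E'
from h import *
for n in("top","scene"):
    P=np.load(f"pics/{n}0.npy").reshape(-1,3)
    Q=P[(P[:,0]>.63)&(P[:,0]<.73)&(P[:,1]>-.22)&(P[:,1]<.1)&(P[:,2]>.03)&(P[:,2]<.047)]
    print(n,"y range",Q[:,1].min(),Q[:,1].max())
    B=[]
    for y in np.arange(-.19,.08,.01):
        q=Q[abs(Q[:,1]-y)<.005]
        if len(q)>2:B.append((y,np.percentile(q[:,0],5)))
    B=np.array(B);f=np.polyfit(B[:,0],B[:,1],1);print(f,np.degrees(-np.arctan(f[0])),np.abs(np.polyval(f,B[:,0])-B[:,1]).max())
    print([ (round(a,2),round(b,3)) for a,b in B[::3]])
    for x in(Q[:,1].argmin(),Q[:,1].argmax()):print(Q[x])
E
```

```text
top y range -0.21199953025007912 0.06609151376719133
[0.0372464  0.67815809] -2.133075352312932 0.00046966983780249993
[(np.float64(-0.19), np.float64(0.671)), (np.float64(-0.16), np.float64(0.672)), (np.float64(-0.13), np.float64(0.673)), (np.float64(-0.1), np.float64(0.674)), (np.float64(-0.07), np.float64(0.675)), (np.float64(-0.04), np.float64(0.677)), (np.float64(-0.01), np.float64(0.678)), (np.float64(0.02), np.float64(0.679)), (np.float64(0.05), np.float64(0.68))]
[ 0.6767872  -0.21199953  0.036503  ]
[0.68249181 0.06609151 0.03989022]
scene y range -0.2126268577582932 0.064071020788879
[0.03660645 0.6756538 ] -2.0964587283388316 0.0010642077245828219
[(np.float64(-0.19), np.float64(0.668)), (np.float64(-0.16), np.float64(0.669)), (np.float64(-0.13), np.float64(0.671)), (np.float64(-0.1), np.float64(0.671)), (np.float64(-0.07), np.float64(0.673)), (np.float64(-0.04), np.float64(0.674)), (np.float64(-0.01), np.float64(0.675)), (np.float64(0.02), np.float64(0.677)), (np.float64(0.05), np.float64(0.678))]
[ 0.67316982 -0.21262686  0.04109031]
[0.68020551 0.06407102 0.03258015]
```

```bash
cat >> h.py <<'E'
from scipy.spatial.transform import Rotation as Ro
def plan(x,y,z,yaw):
    o=robot.get_obs(); R=Ro.from_euler('xyz',o["tool_rot"],degrees=True)
    G=Ro.from_euler('xyz',[180,0,yaw],degrees=True)
    print("dp",(R.inv().apply(np.array([x,y,z])-o["tcp_pos"])/.25).round(3),"turn",(np.degrees((R.inv()*G).as_rotvec())/90).round(3),"mm",(1000*np.linalg.norm(np.array([x,y,z])-o["tcp_pos"])).round())
    print("t",o["time_s"],"tcp",o["tcp_pos"].round(4),"rot",o["tool_rot"].round(1),"F",o["ft_force"].round(1))
def hs(cams=("top","scene"),tag=None,box=(.42,.70,-.16,.1)):
    """pose of the heat sink in world and fence frame, face points"""
    for n in cams:
        im,d,P=cloud(n)
        if tag: cv2.imwrite(f"pics/{n}{tag}.png",im[:,:,::-1])
        P=P.reshape(-1,3); fx=(.6782+.0372*P[:,1]) if n=="top" else (.6757+.0366*P[:,1])
        Q=P[(P[:,0]<fx-.002)&(P[:,0]>box[0])&(P[:,1]>box[2])&(P[:,1]<box[3])&(P[:,2]>.03)&(P[:,2]<.047)]
        (c,s,a)=cv2.minAreaRect((Q[:,:2]*1000).astype(np.float32))
        if s[0]>s[1]: a+=90
        while a>65:a-=180
        while a<-90:a+=180
        c=np.array(c); f=np.array([676 if n=="scene" else 678,0]) ; f[0]+=-2.7; f[1]=-73
        th=np.radians(-2.1); r=c-f
        print(n,"c",c.round(1),"size",np.round(s,1),"yaw",round(a,1),"rel",round(a+2.1,1),"fence xy",(r@np.array([np.cos(th),np.sin(th)])).round(1),(r@np.array([-np.sin(th),np.cos(th)])).round(1),len(Q))
E
python3 -m crank '[{"dp":[-0.85,-1,0],"turn":[0,0,-0.765],"gripper":0},{"dp":[-0.85,-1,0],"turn":[0,0,-0.765],"gripper":0},{"dp":[-0.85,-1,0],"turn":[0,0,-0.765],"gripper":0},{"dp":[-0.85,-1,0],"turn":[0,0,-0.765],"gripper":0},{"dp":[-0.85,-1,0],"turn":[0,0,-0.765],"gripper":0},{"dp":[-0.85,-1,0],"turn":[0,0,-0.765],"gripper":0},{"dp":[-0.85,-1,0],"turn":[0,0,-0.765],"gripper":0},{"dp":[-0.85,-1,0],"turn":[0,0,-0.765],"gripper":0},{"dp":[-0.85,-1,0],"turn":[0,0,-0.765],"gripper":0},{"dp":[-0.85,-1,0],"turn":[0,0,-0.765],"gripper":0},{"dp":[-0.85,-1,0],"turn":[0,0,-0.765],"gripper":0}]'
python3 -c "
from h import *
plan(.435,-.082,.10,-129.7)"
```

```text
time_s: 1.62
tcp_pos: [0.3065, 0.2378, 0.2182]
tool_rot: [-179.9, 0.0, -129.7]
ft_force: [-0.2, 0.4, 1.0]
gripper_width: -0.0001
grasp_force: 0.0
dp [ 0.656 -1.213  0.473] turn [-0.001  0.    -0.   ] mm 364.0
t 1.6167 tcp [0.3065 0.2378 0.2182] rot [-179.9    0.  -129.7] F [-0.2  0.4  1. ]
```

```bash
python3 -m crank '[{"dp":[0.54,-1,0.4],"turn":[0,0,0],"gripper":0},{"dp":[0.54,-1,0.4],"turn":[0,0,0],"gripper":0},{"dp":[0.54,-1,0.4],"turn":[0,0,0],"gripper":0},{"dp":[0.54,-1,0.4],"turn":[0,0,0],"gripper":0},{"dp":[0.54,-1,0.4],"turn":[0,0,0],"gripper":0},{"dp":[0.54,-1,0.4],"turn":[0,0,0],"gripper":0},{"dp":[0.54,-1,0.4],"turn":[0,0,0],"gripper":0},{"dp":[0.54,-1,0.4],"turn":[0,0,0],"gripper":0},{"dp":[0.54,-1,0.4],"turn":[0,0,0],"gripper":0}]'
python3 -c "
from h import *
plan(.435,-.082,.025,-129.7)
hs()"
```

```text
time_s: 2.37
tcp_pos: [0.4111, -0.0266, 0.1171]
tool_rot: [179.9, -0.0, -130.1]
ft_force: [-0.8, -0.4, 0.3]
gripper_width: -0.0005
grasp_force: 0.0
dp [ 0.108 -0.217  0.368] turn [ 0.001 -0.    -0.005] mm 110.0
t 2.3667 tcp [ 0.4111 -0.0266  0.1171] rot [ 179.9   -0.  -130.1] F [-0.8 -0.4  0.3]
top c [550.5  -5.8] size [243.5 116.4] yaw -20.0 rel -17.9 fence xy -126.9 62.6 1234
scene c [562.   -5.6] size [232.5 127.6] yaw -39.9 rel -37.8 fence xy -113.4 63.3 1872
```

```bash
python3 -m crank '[{"dp":[0.108,-0.217,0.1],"turn":[0,0,-0.005],"gripper":0},{"dp":[0.108,-0.217,0.1],"turn":[0,0,-0.005],"gripper":0},{"dp":[0.108,-0.217,0.368],"turn":[0,0,-0.005],"gripper":0},{"dp":[0.108,-0.217,0.368],"turn":[0,0,-0.005],"gripper":0},{"dp":[0.108,-0.217,0.368],"turn":[0,0,-0.005],"gripper":0},{"dp":[0.108,-0.217,0.368],"turn":[0,0,-0.005],"gripper":0}]'
cat >> h.py <<'E'
def blob(n,tag=None):
    im,d,P=cloud(n)
    if tag: cv2.imwrite(f"pics/{n}{tag}.png",im[:,:,::-1])
    off=.6782 if n=="top" else .6757
    m=(P[...,0]<off-.002+.037*P[...,1])&(P[...,0]>.43)&(P[...,1]>-.2)&(P[...,1]<.09)&(P[...,2]>.034)&(P[...,2]<.046)
    m=m&(im.min(2)>110)
    m=cv2.morphologyEx(m.astype(np.uint8),cv2.MORPH_CLOSE,np.ones((3,3)))
    k,L,st,_=cv2.connectedComponentsWithStats(m)
    i=1+st[1:,4].argmax(); Q=P[(L==i)&(P[...,2]>.034)&(P[...,2]<.046)][:,:2]
    (c,s,a)=cv2.minAreaRect((Q*1000).astype(np.float32))
    if s[0]>s[1]: a+=90
    while a>65:a-=180
    while a<-65:a+=180
    c=np.array(c); th=np.radians(-2.1); r=c-[off*1000-2.7,-73]
    print(n,"c",c.round(1),"size",np.round(s,1),"yaw",round(a,1),"rel",round(a+2.1,1),"fence xy",(r@np.array([np.cos(th),np.sin(th)])).round(1),(r@np.array([-np.sin(th),np.cos(th)])).round(1),len(Q))
E
python3 -c "
from h import *
plan(.435,-.082,.025,-129.7)
blob('top',1);blob('scene',1)"
```

```text
time_s: 2.97
tcp_pos: [0.4341, -0.0779, 0.0256]
tool_rot: [179.8, -0.0, -129.3]
ft_force: [0.9, -0.1, 0.3]
gripper_width: 0.0003
grasp_force: 0.0
dp [ 0.01  -0.013  0.003] turn [ 0.002 -0.     0.004] mm 4.0
t 2.9667 tcp [ 0.4341 -0.0779  0.0256] rot [ 179.8   -0.  -129.3] F [ 0.9 -0.1  0.3]
top c [516.8 -60.4] size [ 84.  124.2] yaw 50.4 rel 52.5 fence xy -159.0 6.8 842
scene c [515.2 -62.8] size [ 84.4 128.7] yaw 50.5 rel 52.6 fence xy -158.1 4.4 1654
```

View pics/scene1.png

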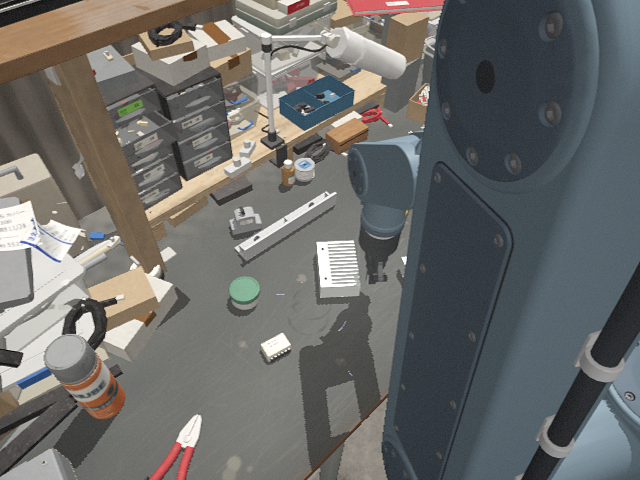

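The scene view shows the shut fingertips at (378,270), behind the fins at the near (left) end and clear of the look-alike. Next comes the turning push at the left end.

```bash
cat >> h.py <<'E'
def arc(cor,phis,yaw0,off,toolyaw0,z=.025):
    """way points of the finger turning rigidly with the block about cor, printed as rows' numbers"""
    o=robot.get_obs(); R=Ro.from_euler('xyz',o["tool_rot"],degrees=True)
    for p in phis:
        t=np.radians(yaw0-p); w=np.array(cor)+[off[0]*np.cos(t)-off[1]*np.sin(t),off[0]*np.sin(t)+off[1]*np.cos(t)]
        G=Ro.from_euler('xyz',[180,0,toolyaw0-p],degrees=True)
        print(p,w.round(1),(R.inv().apply(np.append(w/1000,z)-o["tcp_pos"])/.25).round(3),((R.inv()*G).as_rotvec(degrees=True)/90).round(3))
E
python3 -c "
from h import *
arc((541,-82),[0,4,8,12,16,20,24],50.4,(-53,84),-129.6)"
```

```text
0 [442.5 -69.3] [-0.046  0.007  0.011] [-0.002  0.     0.003]
4 [443.6 -62.5] [-0.07   0.021  0.011] [-0.002  0.001  0.048]
8 [445.2 -55.7] [-0.095  0.033  0.011] [-0.002  0.001  0.092]
12 [447.3 -49.1] [-0.121  0.043  0.011] [-0.002  0.001  0.136]
16 [449.8 -42.6] [-0.147  0.052  0.011] [-0.002  0.001  0.181]
20 [452.8 -36.4] [-0.174  0.058  0.011] [-0.002  0.001  0.225]
24 [456.2 -30.3] [-0.201  0.063  0.011] [-0.002  0.001  0.27 ]
```

```bash
python3 -m crank '[{"dp":[-0.045,0.005,0.0],"turn":[0,0,0],"gripper":0},{"dp":[-0.045,0.005,0.0],"turn":[0,0,0],"gripper":0},{"dp":[-0.07,0.02,0.0],"turn":[0,0,0.048],"gripper":0},{"dp":[-0.095,0.033,0.0],"turn":[0,0,0.092],"gripper":0},{"dp":[-0.12,0.043,0.0],"turn":[0,0,0.136],"gripper":0},{"dp":[-0.147,0.052,0.0],"turn":[0,0,0.18],"gripper":0},{"dp":[-0.174,0.058,0.0],"turn":[0,0,0.225],"gripper":0},{"dp":[-0.2,0.063,0.0],"turn":[0,0,0.27],"gripper":0},{"dp":[-0.2,0.063,0.0],"turn":[0,0,0.27],"gripper":0}]'
python3 -c "
from h import *
blob('top',2);blob('scene',2);plan(.435,-.082,.025,-129.7)"
```

```text
time_s: 3.82
tcp_pos: [0.4563, -0.0307, 0.0277]
tool_rot: [-179.9, 0.1, -153.8]
ft_force: [-1.0, 0.7, -0.8]
gripper_width: -0.0001
grasp_force: 0.0
top c [538.8 -78.6] size [84.  66.8] yaw -39.5 rel -37.4 fence xy -136.4 -10.6 583
scene c [526.5 -48.3] size [ 47.7 126.2] yaw 50.5 rel 52.6 fence xy -147.3 19.3 842
dp [ 0.164 -0.145  0.009] turn [-0.001  0.001 -0.265] mm 55.0
t 3.9167 tcp [ 0.4556 -0.0313  0.0271] rot [-1.799e+02  1.000e-01 -1.535e+02] F [-0.2 -0.1  0.8]
```

```bash
python3 -c "
import cv2
a=cv2.imread('pics/scene2.png')[170:350,200:440];b=cv2.imread('pics/top2.png')[170:350,200:440]
cv2.imwrite('pics/c2.png',cv2.resize(cv2.hconcat([a,b]),(800,300),interpolation=cv2.INTER_CUBIC))"
```

```text
(no output)
```

View pics/c2.png

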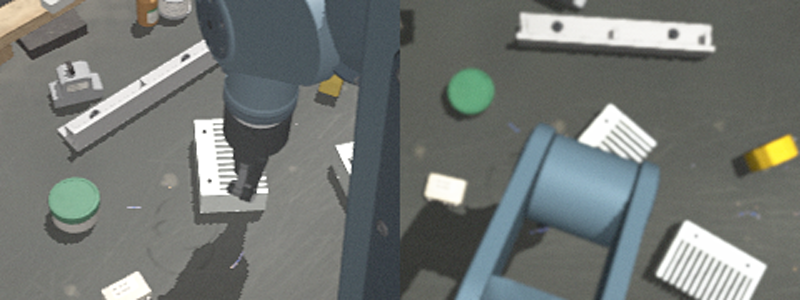

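The left half (scene) shows the block essentially where it was, with the finger at crop (240,190) near its left end. I'll check the geometry of the finger against the block.

```bash
python3 - <<'E'
from h import *
im,d,P=cloud("scene"); c=viewer.calibration("scene"); K=np.array(c["intrinsics"]);T=np.linalg.inv(np.array(c["cam_to_world"]))
o=robot.get_obs(); p=T[:3,:3]@(o["tcp_pos"]-[0,0,.008])+T[:3,3]; print(o["tcp_pos"],"tip px",K[0,2]+K[0,0]*p[0]/-p[2],K[1,2]-K[1,1]*p[1]/-p[2],"depth",-p[2])
# dark pixels near tip, above bench
m=(im.max(2)<90)&(P[...,2]>.012)&(P[...,2]<.07)&(abs(P[...,0]-.455)<.06)&(abs(P[...,1]+.03)<.06)
for z in(.015,.02,.03,.04,.05,.06):
    q=P[m&(abs(P[...,2]-z)<.005)]
    if len(q):print(z,len(q),q.min(0).round(3),q.max(0).round(3))
w=(im.min(2)>130)&(P[...,0]<.62)&(P[...,0]>.42)&(P[...,1]>-.15)&(P[...,1]<.05)&(P[...,2]>.034)&(P[...,2]<.047)
q=(P[w][:,:2]*1000).astype(np.float32); r=cv2.minAreaRect(q); print(r, cv2.boxPoints(r).round())
E
```

```text
[ 0.4553423  -0.03140137  0.02685161] tip px 346.16819637956047 292.9743488240198 depth 0.9965971461849854
0.04 2 [ 0.503 -0.017  0.038] [ 0.504 -0.015  0.039]
0.05 6 [ 0.444 -0.028  0.049] [ 0.452 -0.018  0.054]
0.06 3 [ 0.441 -0.034  0.055] [ 0.442 -0.021  0.059]
((508.96728515625, -57.542259216308594), (83.81205749511719, 139.5620574951172), 50.313507080078125) [[ 429.  -45.]
 [ 536. -134.]
 [ 589.  -70.]
 [ 482.   19.]]
```

```bash
python3 - <<'E'
from h import *
im,d,P=cloud("wrist"); cv2.imwrite("pics/w3.png",im[:,:,::-1])
c=viewer.calibration("wrist"); T=np.array(c["cam_to_world"]); print(T.round(3))
w=(P[...,0]<.62)&(P[...,0]>.42)&(P[...,1]>-.15)&(P[...,1]<.05)&(P[...,2]>.034)&(P[...,2]<.047)
q=(P[w][:,:2]*1000).astype(np.float32); r=cv2.minAreaRect(q); print(len(q),r, cv2.boxPoints(r).round())
E
```

```text
[[-0.444 -0.847 -0.293  0.38 ]
 [ 0.896 -0.42  -0.144 -0.07 ]
 [-0.001 -0.326  0.945  0.182]
 [ 0.     0.     0.     1.   ]]
17078 ((510.20111083984375, -58.37086486816406), (84.82625579833984, 143.44989013671875), 50.19863510131836) [[ 428.  -45.]
 [ 538. -137.]
 [ 592.  -72.]
 [ 482.   20.]]
```

View pics/w3.png

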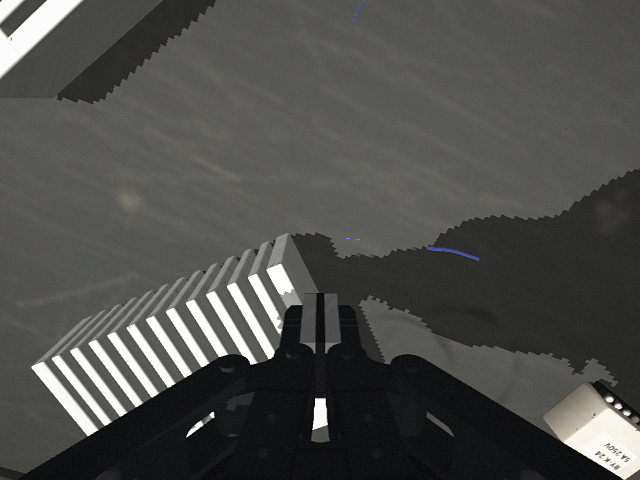

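The wrist view shows the fingers beside the block's end at (320,320), so they slipped past its left corner with almost no push. I'll lift, come back farther in along the fins and try again.

```bash
python3 -c "
from h import *
plan(.444,-.093,.085,-129.7);plan(.444,-.093,.025,-129.7)"
```

```text
dp [ 0.149 -0.201 -0.233] turn [-0.001  0.    -0.266] mm 86.0
t 4.0167 tcp [ 0.4551 -0.0315  0.0266] rot [-179.9    0.  -153.6] F [ 0.8 -0.4  1.4]
dp [ 0.149 -0.201  0.007] turn [-0.001  0.    -0.266] mm 63.0
t 4.0167 tcp [ 0.4551 -0.0315  0.0266] rot [-179.9    0.  -153.6] F [ 0.8 -0.4  1.4]
```

```bash
python3 -m crank '[{"dp":[0,0,-0.235],"turn":[0,0,0],"gripper":0},{"dp":[0,0,-0.235],"turn":[0,0,0],"gripper":0},{"dp":[0.15,-0.2,-0.235],"turn":[0,0,-0.265],"gripper":0},{"dp":[0.15,-0.2,-0.235],"turn":[0,0,-0.265],"gripper":0},{"dp":[0.15,-0.2,-0.235],"turn":[0,0,-0.265],"gripper":0},{"dp":[0.15,-0.2,-0.235],"turn":[0,0,-0.265],"gripper":0},{"dp":[0.15,-0.2,0.005],"turn":[0,0,-0.265],"gripper":0},{"dp":[0.15,-0.2,0.005],"turn":[0,0,-0.265],"gripper":0},{"dp":[0.15,-0.2,0.005],"turn":[0,0,-0.265],"gripper":0}]'
python3 -c "
from h import *
blob('top',4);blob('scene',4)
arc((539,-84),[0,0,4,8,12,16,20],50.4,(-49,75),-129.6)"
```

```text
time_s: 4.77
tcp_pos: [0.4399, -0.0915, 0.0214]
tool_rot: [179.6, -0.1, -129.9]
ft_force: [-1.8, 0.1, -0.3]
gripper_width: 0.0
grasp_force: 0.0
top c [516.9 -60.4] size [ 83.8 124.6] yaw 50.2 rel 52.3 fence xy -158.9 6.8 847
scene c [514.7 -62.2] size [ 84.5 127.7] yaw 50.2 rel 52.3 fence xy -158.6 5.0 1662
0 [450.  -73.9] [-0.076  0.026 -0.002] [ 0.001 -0.    -0.003]
0 [450.  -73.9] [-0.076  0.026 -0.002] [ 0.001 -0.    -0.003]
4 [450.9 -67.8] [-0.097  0.039 -0.002] [ 0.001 -0.     0.042]
8 [452.2 -61.7] [-0.119  0.05  -0.002] [ 0.001 -0.     0.086]
12 [454.  -55.7] [-0.142  0.06  -0.001] [ 0.001 -0.     0.131]
16 [456.2 -49.8] [-0.166  0.069 -0.001] [ 0.001 -0.     0.175]
20 [458.8 -44.1] [-0.19   0.075 -0.001] [ 0.001 -0.     0.219]
```

```bash
python3 -m crank '[{"dp":[-0.07,0.01,0],"turn":[0,0,0],"gripper":0},{"dp":[-0.07,0.01,0],"turn":[0,0,0],"gripper":0},{"dp":[-0.09,0.02,0],"turn":[0,0,0.03],"gripper":0},{"dp":[-0.115,0.03,0],"turn":[0,0,0.06],"gripper":0},{"dp":[-0.14,0.035,0],"turn":[0,0,0.1],"gripper":0},{"dp":[-0.165,0.04,0],"turn":[0,0,0.14],"gripper":0},{"dp":[-0.19,0.045,0],"turn":[0,0,0.18],"gripper":0},{"dp":[-0.19,0.045,0],"turn":[0,0,0.18],"gripper":0}]'
python3 -c "
from h import *
blob('top',5);blob('scene',5);blob('wrist',5)"
```

```text
time_s: 5.53
tcp_pos: [0.4671, -0.049, 0.0267]
tool_rot: [-179.8, 0.2, -146.1]
ft_force: [1.1, 2.5, 5.6]
gripper_width: -0.0002
grasp_force: 3.1
top c [550.4 -87.6] size [84.7 38.9] yaw -37.2 rel -35.1 fence xy -124.5 -19.2 326
scene c [514.9 -62. ] size [ 83.6 128.7] yaw 50.6 rel 52.7 fence xy -158.4 5.2 1160
wrist c [ 536.5 -102.9] size [49.6 46.6] yaw -39.9 rel -37.8 fence xy -135.3 -34.8 8026
```

```bash
python3 -c "
import cv2
a=cv2.imread('pics/scene5.png')[200:350,240:440];b=cv2.imread('pics/wrist5.png')[150:450,60:460]
cv2.imwrite('pics/c5.png',cv2.hconcat([cv2.resize(a,(400,300),interpolation=cv2.INTER_CUBIC),b]))
from h import *
o=robot.get_obs();print(o['tcp_pos'],o['ft_force'],o['q'])"
```

```text
[ 0.4670387  -0.04904163  0.0266355 ] [1.2293812  5.17794934 6.80607248] [-2.05792930e+01  1.28807953e+01  1.14715986e+02  9.89971649e-02
  5.21788335e+01 -1.44725658e+02]
```

View pics/c5.png

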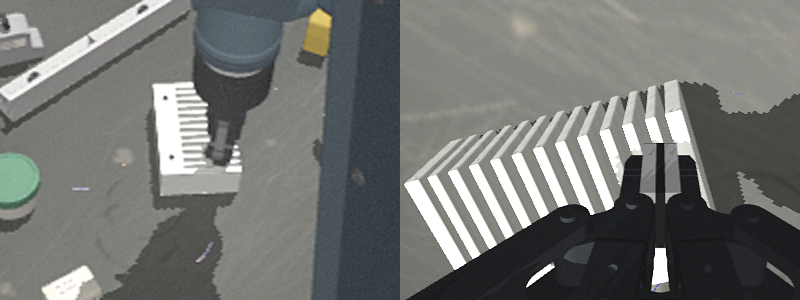

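```bash
python3 - <<'E'
from h import *
im,d,P=cloud("wrist"); o=robot.get_obs()
for v in(285,290,296,302,310,320,330,340):
    print(v,[tuple((P[v,u]*1000).round().tolist()) for u in (285,295,308,318,332,342,352)])
print((o["tcp_pos"]*1000).round(),o["ft_force"],o["grasp_force"])
c=viewer.calibration("wrist"); K=np.array(c["intrinsics"]);T=np.linalg.inv(np.array(c["cam_to_world"]))
for dz in(-.008,0,.011):
    p=T[:3,:3]@(o["tcp_pos"]+[0,0,dz])+T[:3,3]; print(dz,K[0,2]+K[0,0]*p[0]/-p[2],K[1,2]-K[1,1]*p[1]/-p[2])
E
```

```text
285 [(465.0, -69.0, 39.0), (462.0, -66.0, 40.0), (472.0, -54.0, 12.0), (457.0, -58.0, 40.0), (454.0, -53.0, 40.0), (452.0, -49.0, 39.0), (459.0, -37.0, 12.0)]
290 [(477.0, -64.0, 19.0), (464.0, -65.0, 41.0), (472.0, -54.0, 17.0), (459.0, -57.0, 40.0), (471.0, -40.0, 4.0), (454.0, -48.0, 39.0), (457.0, -39.0, 24.0)]
296 [(478.0, -63.0, 23.0), (467.0, -63.0, 40.0), (461.0, -60.0, 45.0), (459.0, -57.0, 46.0), (455.0, -52.0, 46.0), (456.0, -47.0, 40.0), (455.0, -42.0, 37.0)]
302 [(478.0, -62.0, 27.0), (469.0, -61.0, 40.0), (460.0, -60.0, 51.0), (458.0, -57.0, 51.0), (455.0, -53.0, 51.0), (458.0, -45.0, 40.0), (455.0, -42.0, 41.0)]
310 [(479.0, -61.0, 32.0), (466.0, -62.0, 51.0), (461.0, -60.0, 57.0), (459.0, -57.0, 56.0), (455.0, -53.0, 57.0), (457.0, -47.0, 50.0), (454.0, -44.0, 51.0)]
320 [(469.0, -65.0, 57.0), (466.0, -62.0, 58.0), (460.0, -60.0, 64.0), (458.0, -57.0, 64.0), (456.0, -53.0, 64.0), (457.0, -47.0, 56.0), (454.0, -44.0, 58.0)]
330 [(468.0, -64.0, 64.0), (466.0, -61.0, 64.0), (460.0, -60.0, 71.0), (458.0, -57.0, 70.0), (456.0, -53.0, 69.0), (457.0, -47.0, 63.0), (455.0, -45.0, 64.0)]
340 [(468.0, -64.0, 70.0), (466.0, -61.0, 71.0), (460.0, -60.0, 76.0), (458.0, -57.0, 77.0), (455.0, -53.0, 76.0), (457.0, -48.0, 71.0), (455.0, -45.0, 70.0)]
[467. -49.  27.] [1.73139683 5.40038853 7.11780536] 3.517162031494081
-0.008 322.0989954865612 289.4921160436927
0 322.1487193886248 297.71757038414546
0.011 322.22455599820785 310.26265521401416
```

```bash
python3 -m crank '[{"dp":[0,0,-0.2],"turn":[0,0,0],"gripper":0},{"dp":[0,0,-0.2],"turn":[0,0,0],"gripper":0},{"dp":[0.15,-0.03,-0.2],"turn":[0,0,0],"gripper":0},{"dp":[0.15,-0.03,-0.2],"turn":[0,0,0],"gripper":0},{"dp":[0.15,-0.03,-0.2],"turn":[0,0,0],"gripper":0},{"dp":[0.15,-0.03,-0.2],"turn":[0,0,0],"gripper":0}]'
python3 - <<'E'
from h import *
im,d,P=cloud("wrist"); o=robot.get_obs()
R=Ro.from_euler('xyz',o["tool_rot"],degrees=True)
for v in(265,275,285,290,294,298,305,320,340):
    print(v,[tuple((1000*R.inv().apply(P[v,u]-o["tcp_pos"])).round().tolist()) for u in (290,308,318,326,334,350)])
print((o["tcp_pos"]*1000).round(),o["ft_force"],o["gripper_width"])
blob('scene')
E
```

```text
time_s: 6.23
tcp_pos: [0.4385, -0.0766, 0.0753]
tool_rot: [-179.9, 0.0, -146.1]
ft_force: [-0.3, 0.4, -0.3]
gripper_width: 0.0002
grasp_force: 0.0
265 [(nan, nan, nan), (-17.0, -9.0, 76.0), (-17.0, -2.0, 76.0), (-17.0, 3.0, 75.0), (-16.0, 8.0, 74.0), (-17.0, 19.0, 75.0)]
275 [(-24.0, -21.0, 75.0), (-21.0, -9.0, 70.0), (-23.0, -2.0, 74.0), (-18.0, 3.0, 63.0), (-17.0, 8.0, 61.0), (-24.0, 19.0, 75.0)]
285 [(-32.0, -21.0, 76.0), (-21.0, -8.0, 56.0), (-31.0, -2.0, 74.0), (-18.0, 3.0, 48.0), (-32.0, 8.0, 76.0), (-31.0, 19.0, 74.0)]
290 [(-35.0, -21.0, 76.0), (-21.0, -8.0, 48.0), (-32.0, -2.0, 70.0), (-18.0, 2.0, 42.0), (-34.0, 8.0, 73.0), (-26.0, 18.0, 58.0)]
294 [(-24.0, -19.0, 50.0), (11.0, -6.0, -18.0), (11.0, -2.0, -18.0), (11.0, 1.0, -18.0), (12.0, 5.0, -19.0), (-24.0, 17.0, 48.0)]
298 [(-24.0, -18.0, 45.0), (11.0, -6.0, -21.0), (12.0, -2.0, -22.0), (11.0, 1.0, -21.0), (11.0, 5.0, -21.0), (-20.0, 16.0, 37.0)]
305 [(-24.0, -18.0, 35.0), (11.0, -5.0, -27.0), (12.0, -2.0, -27.0), (11.0, 1.0, -27.0), (12.0, 4.0, -27.0), (-24.0, 16.0, 36.0)]
320 [(7.0, -12.0, -31.0), (11.0, -5.0, -37.0), (11.0, -2.0, -37.0), (12.0, 1.0, -38.0), (11.0, 4.0, -37.0), (7.0, 10.0, -30.0)]
340 [(8.0, -11.0, -44.0), (11.0, -5.0, -49.0), (12.0, -2.0, -50.0), (12.0, 1.0, -50.0), (12.0, 4.0, -50.0), (8.0, 9.0, -44.0)]
[439. -76.  75.] [ 0.32311593  0.00499856 -0.76732866] -0.0005568619466158282
scene c [514.1 -62. ] size [ 84.4 127.2] yaw 50.4 rel 52.5 fence xy -159.2 5.2 1656
```

The unoccluded wrist depth puts the shut fingertips about 17 mm behind the reported TCP, not 8 mm ahead of it. So the fingers were gliding over the block's top, and the block hasn't moved. I'll go down about 28 mm lower, watching the force.

```bash
python3 -c "
from h import *
plan(.442,-.089,-.002,-129.7)"
```

```text
dp [ 0.018 -0.051  0.308] turn [-0.     0.    -0.181] mm 78.0
t 6.3333 tcp [ 0.4386 -0.076   0.0749] rot [-180.    0. -146.] F [0.3 0.1 0.1]
```

```bash
python3 -m crank '[{"dp":[0.02,-0.05,0.1],"turn":[0,0,-0.18],"gripper":0},{"dp":[0.02,-0.05,0.1],"turn":[0,0,-0.18],"gripper":0},{"dp":[0.02,-0.05,0.2],"turn":[0,0,-0.18],"gripper":0},{"dp":[0.02,-0.05,0.26],"turn":[0,0,-0.18],"gripper":0},{"dp":[0.02,-0.05,0.3],"turn":[0,0,-0.18],"gripper":0},{"dp":[0.02,-0.05,0.3],"turn":[0,0,-0.18],"gripper":0},{"dp":[0.02,-0.05,0.3],"turn":[0,0,-0.18],"gripper":0}]'
python3 -c "
from h import *
blob('scene')
arc((544,-85),[0,0,4,8,12,16,20],50.4,(-51,75),-129.6,0)"
```

```text
time_s: 6.92
tcp_pos: [0.4409, -0.0888, -0.0007]
tool_rot: [179.9, -0.0, -129.8]
ft_force: [0.4, 0.1, 0.6]
gripper_width: -0.0002
grasp_force: 0.0
scene c [515.  -62.2] size [ 84.1 128.5] yaw 50.6 rel 52.7 fence xy -158.3 5.0 1661
0 [453.7 -76.5] [-0.07  -0.005  0.   ] [-0.     0.    -0.003]
0 [453.7 -76.5] [-0.07  -0.005  0.   ] [-0.     0.    -0.003]
4 [454.5 -70.2] [-0.092  0.009  0.   ] [-0.     0.     0.042]
8 [455.8 -64. ] [-0.114  0.021  0.   ] [-0.     0.     0.086]
12 [457.4 -57.9] [-0.137  0.031  0.   ] [-0.     0.     0.131]
16 [459.5 -51.9] [-0.161  0.04   0.   ] [-0.     0.     0.175]
20 [462.1 -46.1] [-0.185  0.047  0.   ] [-0.    0.    0.22]
```

```bash
python3 -m crank '[{"dp":[-0.035,0,0],"turn":[0,0,0],"gripper":0},{"dp":[-0.06,0,0],"turn":[0,0,0],"gripper":0},{"dp":[-0.08,0.002,0],"turn":[0,0,0.02],"gripper":0},{"dp":[-0.1,0.01,0],"turn":[0,0,0.06],"gripper":0},{"dp":[-0.12,0.02,0],"turn":[0,0,0.1],"gripper":0},{"dp":[-0.14,0.03,0],"turn":[0,0,0.14],"gripper":0},{"dp":[-0.16,0.035,0],"turn":[0,0,0.18],"gripper":0},{"dp":[-0.16,0.035,0],"turn":[0,0,0.18],"gripper":0}]'
python3 -c "
from h import *
blob('scene',6);blob('top',6);print(robot.get_obs()['tcp_pos'])"
```

```text
time_s: 7.63
tcp_pos: [0.4605, -0.0521, 0.0004]
tool_rot: [-180.0, 0.0, -146.1]
ft_force: [-0.3, -0.7, -0.2]
gripper_width: 0.0001
grasp_force: 0.3
scene c [524.8 -53.3] size [ 83.9 126.7] yaw 35.8 rel 37.9 fence xy -148.8 14.3 1357
top c [543.5 -74.8] size [83.1 67. ] yaw -54.3 rel -52.2 fence xy -131.9 -6.7 492
[ 4.60803307e-01 -5.25926227e-02  2.18575230e-04]
```

```bash
python3 -c "
from h import *
arc((552,-89),[0,4,8,12,16,20,24,28],35.8,(-53,84),-145.0,0)"
```

```text
0 [459.9 -51.9] [0.001 0.004 0.001] [-0.001  0.001 -0.01 ]
4 [462.7 -45.5] [-0.022  0.019  0.001] [-0.001  0.001  0.034]
8 [465.9 -39.4] [-0.047  0.032  0.001] [-0.001  0.001  0.079]
12 [469.6 -33.5] [-0.072  0.043  0.001] [-0.001  0.001  0.123]
16 [473.7 -27.9] [-0.098  0.053  0.001] [-0.001  0.001  0.167]
20 [478.1 -22.6] [-0.125  0.061  0.001] [-0.001  0.001  0.212]
24 [482.9 -17.6] [-0.152  0.066  0.001] [-0.001  0.001  0.256]
28 [488.1 -13. ] [-0.179  0.07   0.001] [-0.001  0.001  0.301]
```

```bash
python3 -m crank '[{"dp":[-0.022,0.012,0],"turn":[0,0,0.03],"gripper":0},{"dp":[-0.047,0.022,0],"turn":[0,0,0.07],"gripper":0},{"dp":[-0.072,0.032,0],"turn":[0,0,0.115],"gripper":0},{"dp":[-0.098,0.041,0],"turn":[0,0,0.16],"gripper":0},{"dp":[-0.125,0.048,0],"turn":[0,0,0.2],"gripper":0},{"dp":[-0.152,0.054,0],"turn":[0,0,0.245],"gripper":0},{"dp":[-0.152,0.054,0],"turn":[0,0,0.245],"gripper":0}]'
python3 -c "
from h import *
blob('scene',7);blob('top',7);plan(.46,-.05,0,177.9)"
```

```text
time_s: 8.32
tcp_pos: [0.4842, -0.0198, -0.0002]
tool_rot: [180.0, -0.0, -168.2]
ft_force: [-0.3, 0.2, -0.1]
gripper_width: -0.0003
grasp_force: 0.1
scene c [550.9 -31.5] size [ 61.2 101.7] yaw 13.5 rel 15.6 fence xy -123.5 37.0 628
top c [565.2 -54.4] size [47.2 96.1] yaw 12.6 rel 14.7 fence xy -110.9 14.6 420
dp [ 0.12  -0.095 -0.001] turn [-0.     0.001  0.157] mm 38.0
t 8.4167 tcp [ 4.844e-01 -2.050e-02 -2.000e-04] rot [-1.800e+02  1.000e-01 -1.679e+02] F [-0.3 -0.1 -0.4]
```

```bash
python3 -m crank '[{"dp":[0.1,0,0],"turn":[0,0,0],"gripper":0},{"dp":[0.2,-0.12,-0.1],"turn":[0,0,0.155],"gripper":50},{"dp":[0.2,-0.12,-0.1],"turn":[0,0,0.155],"gripper":100},{"dp":[0.2,-0.12,-0.1],"turn":[0,0,0.155],"gripper":100},{"dp":[0.2,-0.12,-0.1],"turn":[0,0,0.155],"gripper":100},{"dp":[0.2,-0.12,-0.1],"turn":[0,0,0.155],"gripper":100}]'
python3 -c "
from h import *
blob('scene',8);blob('top',8);blob('wrist',8);plan(.45,-.05,-.01,177.9)"
```

```text
time_s: 8.92
tcp_pos: [0.4415, -0.06, 0.0245]
tool_rot: [180.0, 0.0, 178.2]
ft_force: [-0.6, 0.3, 0.3]
gripper_width: 0.0606
grasp_force: 0.0
scene c [542.3 -46.6] size [ 85.9 126.9] yaw 12.1 rel 14.2 fence xy -131.6 21.6 1566
top c [544.5 -44.7] size [ 84.2 124.1] yaw 12.4 rel 14.5 fence xy -131.9 23.5 1046
wrist c [506.5 -26.8] size [21.4  4.4] yaw 102.4 rel 104.5 fence xy -168.1 40.0 382
dp [-0.034  0.039  0.137] turn [ 0.    -0.     0.002] mm 37.0
t 9.0667 tcp [ 0.4411 -0.0595  0.0241] rot [180.   -0.  178.1] F [ 0.2  0.  -0.9]
```

```bash
python3 -m crank '[{"dp":[-0.03,0.03,0],"turn":[0,0,0],"gripper":100},{"dp":[-0.03,0.03,0],"turn":[0,0,0],"gripper":100},{"dp":[-0.03,0.03,0.08],"turn":[0,0,0],"gripper":100},{"dp":[-0.03,0.03,0.12],"turn":[0,0,0],"gripper":100},{"dp":[-0.03,0.03,0.15],"turn":[0,0,0],"gripper":100},{"dp":[-0.03,0.03,0.15],"turn":[0,0,0],"gripper":100}]'
python3 - <<'E'
from h import *
im,d,P=cloud("wrist"); o=robot.get_obs(); cv2.imwrite("pics/w9.png",im[:,:,::-1])
R=Ro.from_euler('xyz',o["tool_rot"],degrees=True)
Q=R.inv().apply((P.reshape(-1,3)-o["tcp_pos"])); ok=(abs(Q[:,0])<.02)&(abs(abs(Q[:,1])-.05)<.012)&(Q[:,2]>-.06)
z=P.reshape(-1,3)[:,2]; q=Q[ok&(z>.006)]*1000
for s in(-1,1):
    k=q[np.sign(q[:,1])==s]
    if len(k): print(s,len(k),k.min(0).round(),k.max(0).round(),"tool z pct",np.percentile(k[:,2],[50,90,99]).round())
plan(.5,-.05,-.013,177.9); print(o["gripper_width"])
E
```

```text
time_s: 9.57
tcp_pos: [0.4474, -0.0521, -0.0146]
tool_rot: [179.9, -0.2, 178.0]
ft_force: [-0.3, -0.7, 0.1]
gripper_width: 0.0851
grasp_force: 0.0
-1 3584 [-12. -58. -60.] [ 12. -43. -26.] tool z pct [-47. -33. -28.]
1 3585 [-12.  41. -60.] [ 12.  56. -26.] tool z pct [-47. -33. -28.]
dp [-0.207  0.017 -0.004] turn [ 0.001 -0.002  0.001] mm 52.0
t 9.6167 tcp [ 0.448  -0.0524 -0.0138] rot [ 1.800e+02 -1.000e-01  1.779e+02] F [ 0.3 -0.5  0. ]
0.08522619028604847
```

View pics/w9.png

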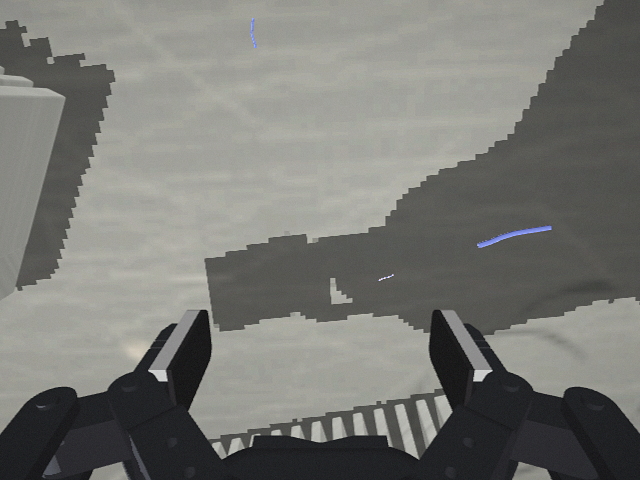

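Both open fingers stand low behind the fins, seen at (200-440, 400-445). Pushing on square to the fence now: the left finger finishes the turn, then both fingers carry the block forward.

```bash
python3 -m crank '[{"dp":[-0.05,0.01,0],"turn":[0,0,0],"gripper":100},{"dp":[-0.1,0.015,0],"turn":[0,0,0],"gripper":100},{"dp":[-0.12,0.015,0],"turn":[0,0,0],"gripper":100},{"dp":[-0.14,0.015,0],"turn":[0,0,0],"gripper":100},{"dp":[-0.16,0.015,0],"turn":[0,0,0],"gripper":100},{"dp":[-0.18,0.015,0],"turn":[0,0,0],"gripper":100},{"dp":[-0.2,0.015,0],"turn":[0,0,0],"gripper":100},{"dp":[-0.22,0.015,0],"turn":[0,0,0],"gripper":100},{"dp":[-0.24,0.015,0],"turn":[0,0,0],"gripper":100},{"dp":[-0.26,0.015,0],"turn":[0,0,0],"gripper":100},{"dp":[-0.28,0.015,0],"turn":[0,0,0],"gripper":100},{"dp":[-0.3,0.015,0],"turn":[0,0,0],"gripper":100},{"dp":[-0.3,0.015,0],"turn":[0,0,0],"gripper":100}]'
python3 -c "
from h import *
blob('scene',10);blob('top',10);plan(.5795,-.05,-.013,177.9)"
```

```text
time_s: 10.7
tcp_pos: [0.5232, -0.0516, -0.0131]
tool_rot: [180.0, -0.1, 177.9]
ft_force: [-2.3, 1.8, 0.5]
gripper_width: 0.086
grasp_force: 1.0
scene c [584.3 -41.6] size [94.5 65.5] yaw -3.4 rel -1.3 fence xy -89.7 28.1 543
top c [ 612.8 -105.1] size [26.5  5.7] yaw -10.2 rel -8.1 fence xy -61.5 -34.4 24
dp [-0.225  0.015 -0.001] turn [ 0.    -0.001  0.   ] mm 56.0
t 10.8 tcp [ 0.5232 -0.0517 -0.0131] rot [ 1.800e+02 -1.000e-01  1.779e+02] F [-1.4  0.3 -1.3]
```

```bash
python3 -m crank '[{"dp":[-0.02,0,0],"turn":[0,0,0],"gripper":100},{"dp":[-0.04,0,0],"turn":[0,0,0],"gripper":100},{"dp":[-0.06,0,0],"turn":[0,0,0],"gripper":100},{"dp":[-0.08,0,0],"turn":[0,0,0],"gripper":100},{"dp":[-0.1,0,0],"turn":[0,0,0],"gripper":100},{"dp":[-0.12,0,0],"turn":[0,0,0],"gripper":100},{"dp":[-0.14,0,0],"turn":[0,0,0],"gripper":100},{"dp":[-0.155,0,0],"turn":[0,0,0],"gripper":100},{"dp":[-0.17,0,0],"turn":[0,0,0],"gripper":100},{"dp":[-0.17,0,0],"turn":[0,0,0],"gripper":100}]'
python3 -c "
from h import *
blob('scene',11);blob('top',11);plan(.5795,-.05,-.013,177.9)"
```

```text
time_s: 11.63
tcp_pos: [0.5677, -0.0536, -0.0126]
tool_rot: [-180.0, 0.1, 177.9]
ft_force: [-1.1, 0.0, -0.8]
gripper_width: 0.0855
grasp_force: 0.6
scene c [632.9 -39.1] size [60.4 88.3] yaw 1.8 rel 3.9 fence xy -41.3 32.4 454
top c [ 430.2 -174.9] size [0.  4.9] yaw 1.4 rel 3.5 fence xy -241.4 -110.8 3
dp [-0.046  0.016  0.003] turn [-0.     0.001  0.   ] mm 12.0
t 11.7333 tcp [ 0.5677 -0.0537 -0.0123] rot [-1.800e+02  1.000e-01  1.779e+02] F [-1.   0.7 -0.7]
```

```bash
python3 -m crank '[{"dp":[-0.008,0,0],"turn":[0,0,0],"gripper":100},{"dp":[-0.016,0,0],"turn":[0,0,0],"gripper":100},{"dp":[-0.024,0,0],"turn":[0,0,0],"gripper":100},{"dp":[-0.032,0,0],"turn":[0,0,0],"gripper":100},{"dp":[-0.038,0,0],"turn":[0,0,0],"gripper":100},{"dp":[-0.042,0,0],"turn":[0,0,0],"gripper":100}]'
python3 -m crank '[{"dp":[-0.003,0,0],"turn":[0,0,0],"gripper":100},{"dp":[-0.006,0,0],"turn":[0,0,0],"gripper":100}]'
```

```text
time_s: 12.23
tcp_pos: [0.5761, -0.0538, -0.0124]
tool_rot: [-180.0, -0.1, 177.9]
ft_force: [-8.6, 1.0, 5.4]
gripper_width: 0.0852
grasp_force: 4.3
time_s: 12.4
tcp_pos: [0.5775, -0.0538, -0.0124]
tool_rot: [180.0, -0.1, 177.9]
ft_force: [-8.7, 0.2, 6.4]
gripper_width: 0.0855
grasp_force: 4.3
```

```bash
for i in 1; do python3 -m crank '[{"dp":[-0.004,0,0],"turn":[0,0,0],"gripper":100},{"dp":[-0.008,0,0],"turn":[0,0,0],"gripper":100},{"dp":[-0.008,0,0],"turn":[0,0,0],"gripper":100}]'; done
python3 -m crank '[{"dp":[-0.004,0,0],"turn":[0,0,0],"gripper":100},{"dp":[-0.008,0,0],"turn":[0,0,0],"gripper":100},{"dp":[-0.008,0,0],"turn":[0,0,0],"gripper":100}]'
```

```text
time_s: 12.65
tcp_pos: [0.5797, -0.0539, -0.0125]
tool_rot: [180.0, -0.1, 177.9]
ft_force: [-7.0, 1.0, 4.6]
gripper_width: 0.0853
grasp_force: 3.4
time_s: 12.9
tcp_pos: [0.5818, -0.054, -0.0125]
tool_rot: [180.0, -0.1, 177.9]
ft_force: [-7.8, 0.0, 3.9]
gripper_width: 0.0855
grasp_force: 3.4
```

```bash
python3 - <<'E'
from h import *
im,d,P=cloud("scene"); a=cv2.resize(im[150:330,180:420,::-1],(480,360),interpolation=cv2.INTER_CUBIC)
im2,d2,P2=cloud("wrist"); b=cv2.resize(im2[:,:,::-1],(320,240)); b=cv2.copyMakeBorder(b,0,120,0,0,cv2.BORDER_CONSTANT)
cv2.imwrite("pics/c12.png",cv2.hconcat([a,b]))
# gap and block heights
m=(P[...,0]>.55)&(P[...,0]<.675)&(P[...,1]>-.12)&(P[...,1]<.06)&(im.min(2)>110)&(P[...,2]>.025)&(P[...,2]<.055)
q=P[m];print(len(q),q.min(0),q.max(0),np.percentile(q[:,2],[5,50,95]))
E
```

```text
605 [ 0.5658435  -0.10619644  0.02520672] [0.67493807 0.011029   0.05205698] [0.02779167 0.03889823 0.04266922]
```

View pics/c12.png

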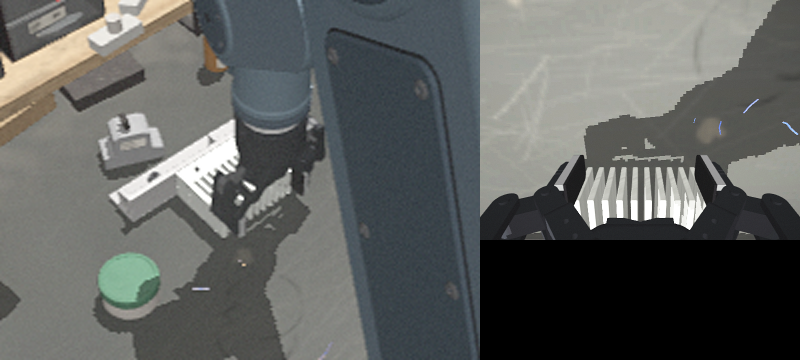

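The block is at or very near the fence, with both fingers behind the fins. The force is still low, so I'll press a little further.

```bash
python3 -m crank '[{"dp":[-0.005,0,0],"turn":[0,0,0],"gripper":100},{"dp":[-0.01,0,0],"turn":[0,0,0],"gripper":100},{"dp":[-0.01,0,0],"turn":[0,0,0],"gripper":100}]'
python3 -m crank '[{"dp":[-0.005,0,0],"turn":[0,0,0],"gripper":100},{"dp":[-0.01,0,0],"turn":[0,0,0],"gripper":100},{"dp":[-0.01,0,0],"turn":[0,0,0],"gripper":100}]'
```

```text
time_s: 13.25
tcp_pos: [0.5816, -0.0539, -0.0128]
tool_rot: [180.0, -0.4, 177.9]
ft_force: [-16.8, -0.3, 10.9]
gripper_width: 0.0853
grasp_force: 8.4
time_s: 13.5
tcp_pos: [0.5815, -0.0538, -0.0131]
tool_rot: [179.9, -0.7, 177.9]
ft_force: [-27.3, -0.6, 19.8]
gripper_width: 0.0856
grasp_force: 13.3
```

Hard stop at x = 0.5816 with 27 N: the block is seated against the fence. I'll draw straight back, then up.

```bash
python3 -m crank '[{"dp":[0.02,0,0],"turn":[0,0,0],"gripper":100},{"dp":[0.05,0,0],"turn":[0,0,0],"gripper":100},{"dp":[0.15,0,0],"turn":[0,0,0],"gripper":100},{"dp":[0.3,0,0],"turn":[0,0,0],"gripper":100},{"dp":[0.4,0,-0.2],"turn":[0,0,0],"gripper":100},{"dp":[0.5,0,-0.5],"turn":[0,0,0],"gripper":100},{"dp":[0.6,0.2,-0.7],"turn":[0,0,0],"gripper":100},{"dp":[0.6,0.5,-0.7],"turn":[0,0,0],"gripper":100},{"dp":[0.6,0.8,-0.7],"turn":[0,0,0],"gripper":100},{"dp":[0.6,0.8,-0.7],"turn":[0,0,0],"gripper":100},{"dp":[0.6,0.8,-0.7],"turn":[0,0,0],"gripper":100}]'
python3 - <<'E'
from h import *
blob('top',13);blob('scene',13)
for n in("top","scene"):
    im=cv2.imread(f"pics/{n}13.png"); 
a=cv2.imread("pics/top13.png")[150:320,200:460];b=cv2.imread("pics/scene13.png")[170:340,200:420]
cv2.imwrite("pics/c13.png",cv2.hconcat([cv2.resize(a,(450,294),interpolation=cv2.INTER_CUBIC),cv2.resize(b,(350,294),interpolation=cv2.INTER_CUBIC)]))
E
```

```text
time_s: 14.42
tcp_pos: [0.448, 0.1242, 0.1559]
tool_rot: [180.0, 0.3, 177.9]
ft_force: [1.4, -0.4, 0.0]
gripper_width: 0.0853
grasp_force: 0.0
top c [633.  -57.5] size [123.9  82.5] yaw -1.9 rel 0.2 fence xy -43.0 14.0 1201
scene c [593.8 -94.2] size [5.6 0.6] yaw 98.1 rel 100.2 fence xy -78.4 -24.1 3
```

View pics/c13.png

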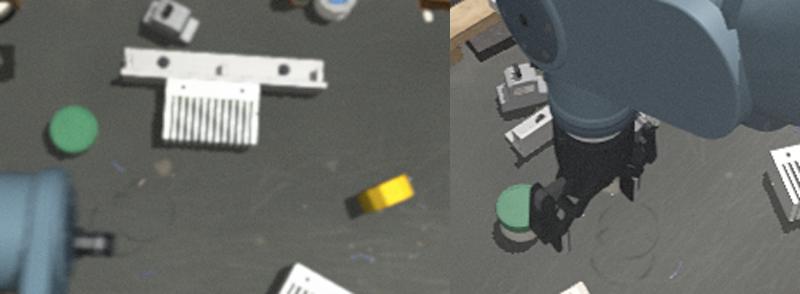

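The top view shows the block flat along the fence, at crop (165-258, 80-145), with its angle off by 0.2° or less and both ends well inside the fence's ends. The bystanders haven't moved and the hand is clear.

```bash
python3 -c "
from cell import robot
print(robot.job_done())"
```

```text
the job is handed in; nothing more can be done
None
```

The heat sink's flat face is flush against the fence, within about 0.2° of parallel, with both ends well inside the fence's ends; the other objects look unmoved, the hand is clear, and the job was handed in at about 14.5 s (two early push attempts missed because the fingers passed over the block's top).

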